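# Find and mark the balance point of a hanging bar

## Task

The aluminium bar is to hang level from one hook, so its balance point must be found and marked. Without gripping it, push the bar gently by its tail end, in small nudges, drawing back after each, out over the edge of the teak stand until it just tips by its own weight and rests on the seed tray's rim, and go no farther. Leave it tipped there, then gently set the forked bamboo marker astride the bar, seated down on it, directly above the stand's edge, and leave everything else where it stands.

Things in the scene. Friction and masses are not known exactly. Their poses are not given: they have to be found in the camera images.
- bar: loose aluminium box bar, black end caps, 36 wide (x), 380 long (y), 20 high, about 0.6 kg, lying on the stand. Origin: centre of its underside. A plug hidden inside puts its balance point within 30 mm of the middle, either way. Takes 1 to 8 N to slide; a finger pressing its end holds it from tipping, so it tips only once let go. Never squeeze or push it with over 15 N.
- bar_tail (a point): centre of the bar's tail end face (the -y end, away from the tray); axes as the bar. It overhangs the back of the stand, so fingers can reach it from above and behind. It rises about 11 to 18 mm when the bar has tipped fully, which can take a second if it is nearly in balance.
- bar_nose (a point): centre of the bar's nose end face (+y end), which sticks out over the stand's edge towards the seed tray; axes as the bar
- stand: fixed dark teak block 70 wide (x), 150 long (y), 65 high, standing on the shelf; origin at the centre of its underside
- edge (a point): middle of the stand's straight top edge (65 mm above the shelf) at its +y end, the fulcrum. Axes as the stand: x along the edge, y outward along the bar towards the tray, z up
- tray: fixed hard dark silicone seed tray 120 wide (x), 160 long (y), 55 high, open on top, held by a steel spring clip on a teak lip at its far (+y) end. Its near rim lies 122 to 138 mm out from the stand's edge and 10 mm lower; the tipped bar rests on it, tilted about 0.07 to 0.085 rad. Origin: centre of its underside
- marker_mid (a point): centre (35 mm above its feet) of the loose forked bamboo marker, 70 high, 35 g, standing on two prongs 14 long, 44 apart inside along its x. Above them a crosspiece 56 (x) by 20 (y) by 10 high, underside 14 mm over the feet, to sit on the bar; above that an upright tag 30 (x) by 12 (y), 24 to 70 mm over the feet, to grip. x goes across the bar, y along it, either way round
- marker: the same marker; origin at the foot, 35 mm below marker_mid
- spray_bottle: bystander: blue spray bottle, 200 high
- pot_a: bystander: small clay pot, 76 across, 60 high
- pot_b: bystander: small clay pot, 76 across, 60 high
- dibber: bystander: steel dibber with wooden handle, 230 long, lying
- trowel: bystander: flat hand tool, 240 long, lying
- wire_spool: bystander: wooden ring spool, 60 across, 30 high
Not all that is in view belongs to the job. There is more than one size of the tray; the job needs the larger. Of the things that look like the stand, the larger one is meant.

How it is judged:
By the outcome, as a careful person would: the job done as asked, in the order asked, and still so for the second after the job is handed in, with the robot touching nothing.
It also fails if it takes over 72 s, if anything falls off the work surface, if the arm or the gripper's body presses on something with over 40 N, if the wrist force passes 120 N, or if a joint passes its speed limit or range.

## Robot

A 6-joint arm with a two-finger parallel gripper is mounted at the origin on the work surface. World frame = base frame: x ahead of the robot, y to its left, z up, the work surface at z = 0. Lengths are in m, angles in rad, forces in N, time in s.
With the tool pointing down it reaches from about 0.375 to 0.825 m from the base axis. Payload 5.5 kg.
Tool frame: the origin (TCP) lies midway between the tips of the shut fingers; the grasp point (between the pads) lies 19 mm behind it (env.grip_depth is the distance from the TCP to the grasp point, in m); z points along the fingers, y is the line along which they close (so a half turn about z gives the same grasp; the last joint's range is limited). The gripper opens to 85 mm and grips with 20 to 120 N. Pads are 22 mm wide; open, the fingers measure 114 mm over their backs; the gripper's body (76 mm by 85 mm) begins 54 mm behind the grasp point. The pads swing forward as they close: fully open they stand 13 mm farther back than shut.
Start: joints at [-1.257, 0.314, -0.047, 1.21, 0, 1.571], TCP at [0.185, -0.571, 0.231] pointing down, gripper open.
Joint ranges: [-2.67, 2.67], [-0.69, 1.73], [-1.03, 1.25], [-2.08, 2.16], [-1.42, 1.45], [-3.14, 3.14]. Speed limits (rad/s): [2.39, 2.39, 3.01, 3.14, 3.14, 3.14].

## Interface

Orientations are given as a rotation vector (axis times angle).
In Python, from cell import env, imaging, models gives the robot as it stands.
- The arm moves only by the tool drive_tool, never from a script. Its argument "motion" is one flat list of numbers, 7 for each row, row after row: the gripper's target within -1 to 1 (fully open at 1, half-way at 0, shut at -1), then the shift along the tool's x, y, z in m, then the turn, a rotation vector about the tool's x, y, z in degrees. In form: [claw, x, y, z, ax, ay, az, claw, x, y, z, ax, ay, az, ...]. A call has 1 to 5 rows; each row is the pose to reach, as a shift and turn from the pose commanded when the call began, along the tool's axes at that moment; what a row does not reach only later rows make up. A row lasts 1/8 s, in which the tool goes at most 62.5 mm and 10.7 degrees, less where a joint would pass 70% of its speed; a pose out of reach is approached as far as the arm can. A call with a gripper value outside its range is refused whole. The fingers move at their own pace and stop on an object; "grip_force" is the grip in N (left out, the last holds). Time passes only in rows, so rows that repeat a pose let the fingers close. It gives the time, the measured TCP pose, the force, the opening and the grip force at its end, in the units of the state.
- env.read_state(): the state, without advancing time (a new reading comes with each control period).
- imaging.camera(name): name is "scene" or "top" or "wrist"; returns the picture (400x640x3 uint8, red, green, blue); there is no depth.
- imaging.camera_model(name): a dict with "fovy" (degrees; the focal length in pixels is half the picture's height over the tangent of half this angle, whatever the lens; pixels are square), "cx", "cy" (the principal point, pixels), "eye" and "orientation" of the camera in the world. Camera axes: x right, y down, z forward; pixel columns grow to the right and rows downward; lengths in m; the calibration is good to about 2 mm. A picture is of the moment at which its call begins: read the wrist's pose just before it. camera_model takes no time and is no camera call; for the wrist camera it gives the pose at the moment of the call.
- env.job_done(): hands the job in; it is judged then, once.
Trained networks look in the newest picture that a camera, given by its name, has taken for a name from the list of things; names that differ only in an ending like _2 or _b are one class to them, and where a whole thing is asked for, a point or a joint stands for the part that bears it (a point fixed in the world has none). Each returns a list of dicts, best first, with "p" (0 to 1); they miss things now and then, are a little off and sometimes report something else, mostly with a low value. They report only what shows in the picture. A call takes as long as a camera call. They do not tell look-alikes from the thing itself.
- models.look_for(camera, thing): "rect" ([left, top, right, bottom] in pixels, round what is visible of it).
- models.trace(camera, thing): "region" (400x640 bool, what is visible of it) and "rect" ([left, top, right, bottom] in pixels, round what is visible of it).
The state is a dict: "t": time; "q": joint angles; "joint_vel": joint speeds; "joint_efforts": joint torques, N m; "position": TCP position; "ee_rot": TCP orientation; "force": force on the tool from outside, world axes, zero at the start; "ft_torque": the same for the moment, N m; "width": finger opening in m; "finger_force": force on a finger pad.
Only numpy, scipy, OpenCV 4.12 (cv2) and the standard library are available. Lean on these libraries where they do the work, as an engineer would, in place of code of your own. Each camera call takes 0.05 s, during which the arm holds its last target. There are 200 camera calls.

## Working session

There is one attempt and no reset: what is moved stays moved. The work goes in short steps, Python scripts to look and compute and a tool call to move; the robot and the scene stay as the last step left them, time stands still between calls to the robot, and variables do not carry over. Pictures are saved under pics/ and viewed, at most 11 in all, crops included, and the job is handed in when it is done.

Besides the shell and the picture viewer there is one more tool, called after "Emit:" by a JSON object that holds its "name" and its "arguments". drive_tool: Moves the arm, as the interface text tells. Its arguments: {"type":"object","properties":{"motion":{"type":"array","items":{"type":"number"}},"grip_force":{"type":"number"}},"required":["motion"]}

```bash
ls; mkdir -p pics; cat > h.py <<'E'
import numpy as np, cv2
from cell import env, imaging, models
from scipy.spatial.transform import Rotation as R
def cam(n):
    m=imaging.camera_model(n); f=200/np.tan(np.radians(m['fovy'])/2)
    o=np.array(m['orientation'],float)
    Rm=o if o.shape==(3,3) else (R.from_rotvec(o).as_matrix() if o.size==3 else R.from_quat(o).as_matrix())
    return f,m['cx'],m['cy'],np.array(m['eye']),Rm
def ray(n,uv,z,c=None):
    f,cx,cy,e,Rm=c or cam(n); uv=np.atleast_2d(np.array(uv,float))
    d=np.c_[(uv[:,0]-cx)/f,(uv[:,1]-cy)/f,np.ones(len(uv))]@Rm.T
    return e+d*((z-e[2])/d[:,2])[:,None]
def proj(n,P,c=None):
    f,cx,cy,e,Rm=c or cam(n); p=(np.atleast_2d(P)-e)@Rm
    return np.c_[f*p[:,0]/p[:,2]+cx,f*p[:,1]/p[:,2]+cy]
def shot(n,name=None):
    im=imaging.camera(n)
    if name: cv2.imwrite('pics/'+name,im[:,:,::-1])
    return im
E
python3 - <<'E'
from h import *
a=shot('scene');b=shot('top')
cv2.imwrite('pics/s0.png',a[:,:,::-1]);cv2.imwrite('pics/t0.png',b[:,:,::-1])
for n in('scene','top'):
    print(n,imaging.camera_model(n))
    for t in('bar','stand','tray','marker'):
        print(t,[(r['rect'],round(r['p'],2)) for r in models.look_for(n,t)])
E
```

```text
pics
scene {'fovy': 44.608419167836885, 'cx': 324.93203913511024, 'cy': 203.78543583329403, 'eye': array([ 0.95198548, -0.70057752,  1.03373011]), 'orientation': array([-2.36010721, -0.64947066,  0.21658464])}
bar [([241.0, 168.2, 328.1, 282.9], 0.81), ([413.0, 81.9, 441.1, 150.9], 0.67)]
stand [([184.7, 215.5, 236.4, 263.8], 0.57), ([276.7, 201.5, 315.2, 263.4], 0.55)]
tray [([308.5, 132.4, 374.4, 190.9], 0.92), ([263.4, 113.2, 311.8, 156.1], 0.56)]
marker [([347.8, 239.6, 368.5, 266.7], 0.66)]
top {'fovy': 54.094033484782265, 'cx': 316.8729260065598, 'cy': 206.73858238857235, 'eye': array([ 0.31992185, -0.00165628,  1.23118392]), 'orientation': array([-2.13772656,  2.10824901, -0.19556684])}
bar [([280.3, 211.9, 412.1, 226.8], 0.94)]
stand [([317.9, 207.9, 370.0, 231.2], 0.9), ([362.3, 258.4, 405.0, 285.5], 0.73)]
tray [([211.3, 275.3, 261.3, 318.6], 0.8), ([220.6, 204.8, 278.6, 255.3], 0.75)]
marker [([329.3, 157.2, 333.5, 175.0], 0.41)]
```

View pics/t0.png

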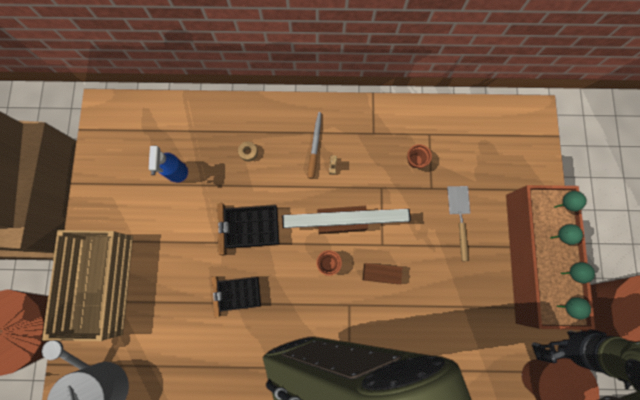

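View pics/s0.png

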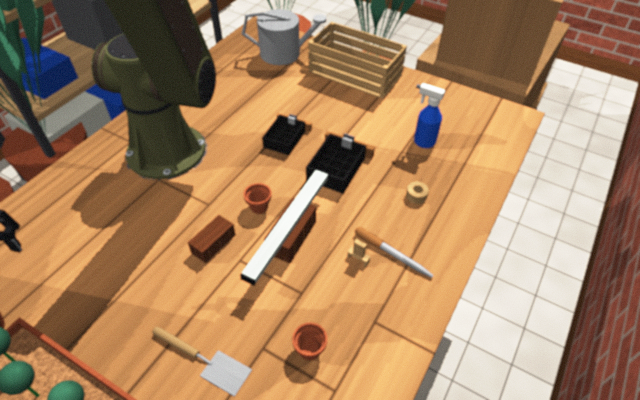

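Top view: the bar is at (346,218), and the stand under it at (343,219) is the larger one; the decoy block is at (385,272). The tray in line with the bar's nose, at (250,228), is larger than the decoy at (238,295). The marker is at (334,164), beside the dibber at (314,155). The scene view agrees. I'll confirm with one enlarged crop.

```bash
python3 - <<'E'
from h import *
im=shot('top'); cr=im[135:320,205:425]; cv2.imwrite('pics/t1.png',cv2.resize(cr,None,fx=3.2,fy=3.2,interpolation=cv2.INTER_CUBIC)[:,:,::-1])
def axis(n,t,z,k=0):
    r=models.trace(n,t)
    for q in r[:2]:
        ys,xs=np.nonzero(q['region']); P=ray(n,np.c_[xs,ys],z)[:,:2]
        (c,s,a)=cv2.minAreaRect((P*1000).astype(np.float32))
        print(n,t,round(q['p'],2),'rect mm',np.round(c,1),np.round(s,1),round(a,1),'mean',np.round(P.mean(0)*1000,1))
for t,z in(('bar',.085),('stand',.065),('tray',.055),('marker',.07),('dibber',.01)): axis('top',t,z)
shot('scene')
for t,z in(('bar',.085),('tray',.055),('marker',.035)): axis('scene',t,z)
E
```

```text
top bar 0.61 rect mm [504.7 -83.8] [ 41.  379.3] 3.8 mean [503.4 -83.2]
top stand 0.92 rect mm [ 343.6 -191.3] [117.5  52.8] 86.3 mean [ 343.3 -190.3]
top stand 0.64 rect mm [502.4 -71.3] [ 79.7 152.2] 6.2 mean [497.5 -72.2]
top tray 0.94 rect mm [475.8 211.5] [156.5 184.3] 3.5 mean [477.2 214.8]
top tray 0.75 rect mm [279.7 236.8] [115.6 138.6] 7.9 mean [278.5 239.1]
top dibber 0.57 rect mm [751.3  14.7] [ 19.3 204.1] 83.0 mean [740.9  15.8]
scene bar 0.68 rect mm [505.1 -90.2] [ 46.8 391.1] 3.7 mean [ 506.6 -109.2]
scene bar 0.21 rect mm [702.3 -79. ] [50.1 59.8] 84.4 mean [699.1 -81.1]
scene tray 0.76 rect mm [486.3 188. ] [168.9 220.1] 1.4 mean [493.1 192.6]
scene tray 0.73 rect mm [297. 209.] [126.9 169.1] 6.1 mean [297.9 206.9]
scene marker 0.87 rect mm [690.6 -48.4] [52.5 63.5] 83.2 mean [686.9 -50.5]
scene marker 0.3 rect mm [481.7 -58.9] [ 49.7 412.7] 4.3 mean [484.  -81.7]
```

View pics/t1.png

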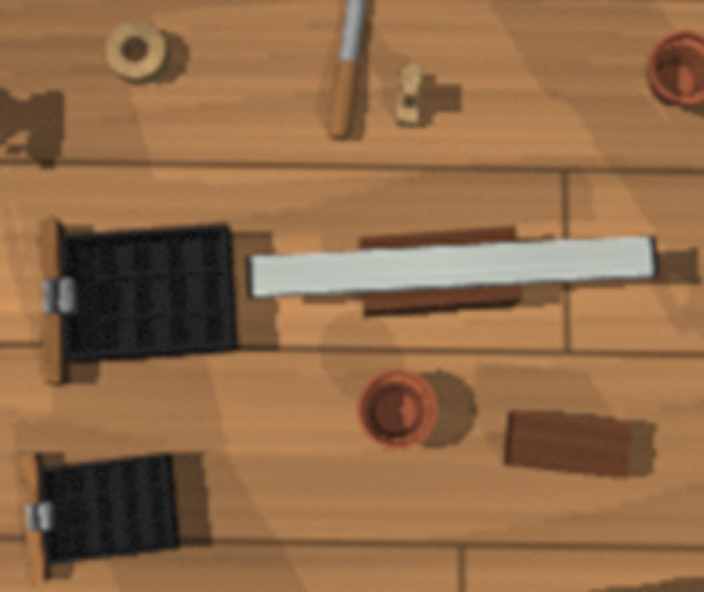

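The crop confirms the bar lies on the larger block, with the larger tray at its nose and the marker right of the dibber handle. Next I'll move up behind the tail.

```bash
python3 - <<'E'
from h import *
s=env.read_state(); print(s['t'],s['position'],s['ee_rot'],s['force'],s['width'],env.grip_depth)
M=R.from_rotvec(s['ee_rot']).as_matrix(); print(M.round(3))
f,cx,cy,e,Rm=cam('wrist'); print('wristcam in tool',(M.T@(e-s['position'])).round(4),(M.T@Rm).round(3),f)
# finer top/scene joint fit of bar ends
E
```

```text
1.0 [ 0.18520448 -0.57072006  0.23132529] [3.10292814e+00 4.90852531e-01 2.25197114e-06] [ 0.1283106   0.70884144 -0.33863815] 0.08537049418249432 0.0187
[[ 0.951  0.309  0.   ]
 [ 0.309 -0.951 -0.   ]
 [-0.     0.    -1.   ]]
wristcam in tool [ 0.0814 -0.0004 -0.1421] [[ 0.001 -0.95  -0.313]
 [ 1.     0.001  0.   ]
 [-0.    -0.313  0.95 ]] 320.15670138079173
```

Emit:
{"name": "drive_tool", "arguments": {"motion": [-1, 0.06, -0.019, 0.01, 0, 0, 0, -1, 0.12, -0.038, 0.02, 0, 0, 0, -1, 0.18, -0.057, 0.03, 0, 0, 0, -1, 0.24, -0.076, 0.04, 0, 0, 0, -1, 0.26, -0.082, 0.04, 0, 0, 0]}}

```text
t: 1.62
position: [0.4092, -0.4099, 0.1905]
ee_rot: [-3.101, -0.496, 0.0]
force: [-0.1, -0.5, -0.3]
width: -0.0002
finger_force: 0.0
```

Emit:
{"name": "drive_tool", "arguments": {"motion": [-1, 0.05, -0.015, 0.01, 0, 0, 7, -1, 0.1, -0.03, 0.02, 0, 0, 14.2, -1, 0.129, -0.04, 0.02, 0, 0, 14.2, -1, 0.129, -0.04, 0.02, 0, 0, 14.2]}}

```text
t: 2.12
position: [0.5191, -0.3331, 0.171]
ee_rot: [-3.139, -0.109, -0.0]
force: [-0.5, 0.3, 0.2]
width: -0.0001
finger_force: 0.0
```

```bash
python3 - <<'E'
from h import *
s=env.read_state();c=cam('wrist');im=shot('wrist','w0.png')
print(s['t'],s['position'],R.from_rotvec(s['ee_rot']).as_matrix().round(3).tolist())
for t in('bar','bar_tail'): print(t,[(r['rect'],round(r['p'],2)) for r in models.look_for('wrist',t)])
for x in np.arange(.50,.54,.018): print(proj('wrist',[[x,-.273,.085]],c))
E
```

```text
2.125 [ 0.51911964 -0.33308577  0.17096047] [[0.998, 0.069, 0.0], [0.069, -0.998, 0.0], [0.0, -0.0, -1.0]]
bar [([0.6, 173.0, 258.3, 224.9], 0.88)]
bar_tail [([1.2, 175.3, 257.4, 226.9], 0.71)]
[[244.55784444 224.75276837]]
[[244.39890469 202.70656119]]
[[244.2323884  179.60942644]]
```

View pics/w0.png

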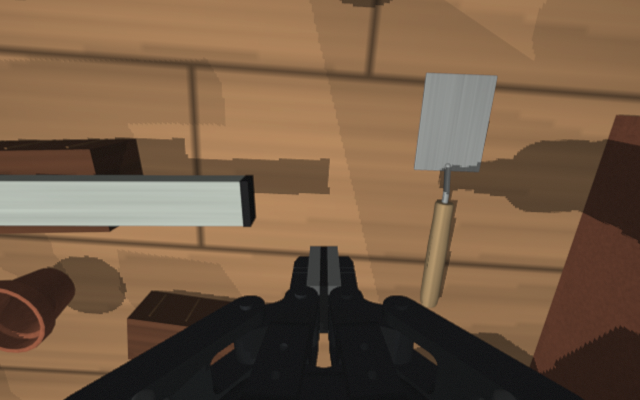

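The wrist view shows the bar's tail end at (242,202), level with the image rows, so the tool is aligned with it. The fingers are shut at (323,255). Now lower behind the tail and approach.

Emit:
{"name": "drive_tool", "arguments": {"motion": [-1, 0.002, 0, 0.05, 0, 0, 0, -1, 0.002, 0, 0.1, 0, 0, 0, -1, 0.001, -0.02, 0.101, 0, 0, 0, -1, 0.001, -0.04, 0.101, 0, 0, 0, -1, 0.001, -0.04, 0.101, 0, 0, 0]}}

```text
t: 2.9
position: [0.5169, -0.2936, 0.0728]
ee_rot: [3.138, 0.106, 0.004]
force: [-0.7, 0.1, 0.9]
width: 0.0002
finger_force: 0.0
```

Emit:
{"name": "drive_tool", "arguments": {"motion": [-1, 0, -0.006, 0, 0, 0, 0, -1, 0, -0.012, 0, 0, 0, 0, -1, 0, -0.016, 0, 0, 0, 0]}}

```text
t: 3.28
position: [0.5167, -0.2811, 0.0724]
ee_rot: [3.134, 0.102, 0.005]
force: [0.0, -6.3, 3.6]
width: 0.0003
finger_force: 3.2
```

Emit:
{"name": "drive_tool", "arguments": {"motion": [-1, 0, -0.004, 0, 0, 0, 0, -1, 0, -0.008, 0, 0, 0, 0, -1, 0, -0.008, 0, 0, 0, 0]}}

```text
t: 3.65
position: [0.5161, -0.2727, 0.0723]
ee_rot: [3.135, 0.102, 0.005]
force: [0.5, -4.1, 4.1]
width: -0.0001
finger_force: 2.5
```

Emit:
{"name": "drive_tool", "arguments": {"motion": [-1, 0, 0.012, 0, 0, 0, 0, -1, 0, 0.012, 0, 0, 0, 0]}}

```text
t: 3.9
position: [0.5151, -0.2832, 0.0702]
ee_rot: [-3.139, -0.102, -0.0]
force: [-0.5, -0.3, 0.2]
width: -0.0004
finger_force: 0.0
```

```bash
cat > m.py <<'E'
from h import *
import sys
# tail edge in wrist image, bar top colour (bright greyish)
s=env.read_state();c=cam('wrist');im=shot('wrist',sys.argv[1] if len(sys.argv)>1 else None).astype(int)
f=[max(models.look_for('wrist','bar'),key=lambda r:r['p'],default=None)]
print('t',s['t'],'pos',s['position'].round(4),'F',s['force'].round(1))
for r in f:
    if r: print(r['rect'],round(r['p'],2))
b=(im.min(2)>120)&(im.max(2)-im.min(2)<45)&(im[...,2]>=im[...,0]-5)
n,l,st,ce=cv2.connectedComponentsWithStats(b.astype(np.uint8)); k=1+np.argmax(st[1:,4])
ys,xs=np.nonzero(l==k); print('bright blob',st[k][:5])
xr=xs.max()
for u in (xr-3,xr-60,xr-120):
    v=ys[xs==u]
    if len(v):
        p=ray('wrist',[[u,v.min()],[u,v.max()]],.085,c); print(u,v.min(),v.max(),p[:,:2].round(4).tolist(),'w',round(np.linalg.norm(p[0]-p[1]),4))
E
python3 m.py w1.png
```

```text
t 3.9 pos [ 0.5151 -0.2832  0.0702] F [-0.5 -0.3  0.2]
[0.0, 221.5, 280.1, 307.9] 0.85
bright blob [    0   239   261    69 17133]
257 253 295 [[0.5271, -0.2523], [0.5053, -0.2524]] w 0.0218
200 240 306 [[0.5318, -0.2275], [0.4975, -0.2256]] w 0.0344
140 240 306 [[0.5301, -0.2013], [0.4956, -0.1974]] w 0.0347
```

View pics/w1.png

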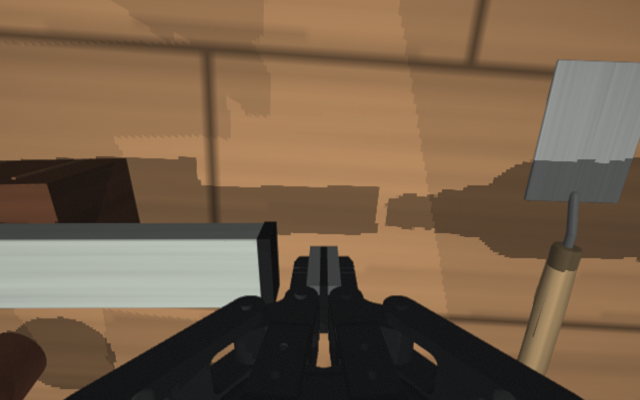

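The wrist view shows the tail cap at (270,260), with the fingers drawn back to (323,255) and the bar still flat. Three more nudges are safely short of any tipping.

Emit:
{"name": "drive_tool", "arguments": {"motion": [-1, 0.002, -0.01, 0, 0, 0, 0, -1, 0.002, -0.016, 0, 0, 0, 0, -1, 0.002, -0.02, 0, 0, 0, 0, -1, 0.002, -0.024, 0, 0, 0, 0, -1, 0.002, -0.012, 0, 0, 0, 0]}}

```text
t: 4.62
position: [0.5161, -0.2693, 0.0702]
ee_rot: [-3.138, -0.106, 0.001]
force: [-0.1, -0.2, 0.9]
width: 0.0002
finger_force: 0.0
```

Emit:
{"name": "drive_tool", "arguments": {"motion": [-1, 0, -0.01, 0, 0, 0, 0, -1, 0, -0.014, 0, 0, 0, 0, -1, 0, -0.018, 0, 0, 0, 0, -1, 0, -0.022, 0, 0, 0, 0, -1, 0, -0.01, 0, 0, 0, 0]}}

```text
t: 5.25
position: [0.5155, -0.2594, 0.0702]
ee_rot: [-3.138, -0.106, 0.001]
force: [0.7, 0.6, -0.2]
width: 0.0001
finger_force: 0.0
```

```bash
python3 m.py; python3 - <<'E'
from h import *
im=shot('top','t2.png'); r=models.trace('top','stand')
for q in r[:2]:
    ys,xs=np.nonzero(q['region']); P=ray('top',np.c_[xs,ys],.065)[:,:2]*1000
    d=np.array([-.067,.998]); e=np.array([.998,.067]); a=P@d;b=P@e
    print(q['p'],'along',np.percentile(a,[0,1,99,100]).round(1),'across',np.percentile(b,[0,100]).round(1),cv2.minAreaRect(P.astype(np.float32)))
    m=(a>-200)
f=np.round(proj('top',[[.5,.0,.065],[.5,-.15,.065]]),1);print(f)
E
```

```text
t 5.25 pos [ 0.5155 -0.2594  0.0702] F [ 0.7  0.6 -0.2]
[0.0, 223.4, 279.4, 309.1] 0.7
bright blob [    0   242   262    68 17024]
258 249 295 [[0.5294, -0.2289], [0.5056, -0.229]] w 0.0238
201 242 308 [[0.5311, -0.204], [0.4966, -0.2022]] w 0.0346
141 242 308 [[0.5293, -0.1777], [0.4946, -0.1739]] w 0.0349
0.68 along [-100.8 -100.   -74.2  -74. ] across [638. 699.] ((672.5654907226562, -42.51592254638672), (21.451082229614258, 61.76930236816406), 82.47454833984375)
0.6 along [-181.4 -179.1  -36.   -33. ] across [456.3 536. ] ((501.8341979980469, -73.09423828125), (77.45589447021484, 148.62876892089844), 5.212308406829834)
[[317.5 219.5]
 [367.3 220.2]]
```

Emit:
{"name": "drive_tool", "arguments": {"motion": [-1, 0, -0.008, 0, 0, 0, 0, -1, 0, -0.013, 0, 0, 0, 0, -1, 0, -0.017, 0, 0, 0, 0, -1, 0, -0.021, 0, 0, 0, 0, -1, 0, -0.009, 0, 0, 0, 0]}}

```text
t: 6.08
position: [0.5149, -0.2505, 0.0703]
ee_rot: [-3.138, -0.106, 0.0]
force: [-0.1, -0.5, 0.9]
width: -0.0
finger_force: 0.0
```

Emit:
{"name": "drive_tool", "arguments": {"motion": [-1, 0, 0, 0, 0, 0, 0, -1, 0, 0, 0, 0, 0, 0, -1, 0, 0, 0, 0, 0, 0, -1, 0, 0, 0, 0, 0, 0]}}

```text
t: 6.58
position: [0.515, -0.2514, 0.0702]
ee_rot: [-3.14, -0.104, 0.0]
force: [0.2, 0.6, 0.0]
width: 0.0001
finger_force: 0.0
```

```bash
python3 m.py
```

```text
t 6.575 pos [ 0.515  -0.2514  0.0702] F [0.2 0.6 0. ]
[0.0, 222.2, 275.8, 307.9] 0.6
bright blob [    0   241   257    69 16842]
253 254 294 [[0.5264, -0.2188], [0.5056, -0.2187]] w 0.0208
196 242 308 [[0.5306, -0.1939], [0.4961, -0.1919]] w 0.0346
136 242 308 [[0.5289, -0.1676], [0.4942, -0.1637]] w 0.0349
```

Emit:
{"name": "drive_tool", "arguments": {"motion": [-1, 0, -0.009, 0, 0, 0, 0, -1, 0, -0.012, 0, 0, 0, 0, -1, 0, -0.014, 0, 0, 0, 0, -1, 0, -0.016, 0, 0, 0, 0, -1, 0, -0.004, 0, 0, 0, 0]}}

```text
t: 7.3
position: [0.5146, -0.2467, 0.0702]
ee_rot: [-3.138, -0.106, 0.0]
force: [0.5, 0.1, -0.4]
width: 0.0001
finger_force: 0.0
```

Emit:
{"name": "drive_tool", "arguments": {"motion": [-1, 0, 0, 0, 0, 0, 0, -1, 0, 0, 0, 0, 0, 0, -1, 0, 0, 0, 0, 0, 0, -1, 0, 0, 0, 0, 0, 0]}}

```text
t: 7.8
position: [0.5148, -0.2474, 0.0703]
ee_rot: [-3.14, -0.104, 0.0]
force: [-1.0, -0.0, -0.8]
width: -0.0
finger_force: 0.0
```

```bash
python3 m.py
```

```text
t 7.8 pos [ 0.5148 -0.2474  0.0703] F [-1.  -0.  -0.8]
[0.5, 219.4, 277.6, 307.2] 0.73
bright blob [    0   241   258    69 16978]
254 249 294 [[0.5286, -0.2152], [0.5054, -0.2152]] w 0.0232
197 241 308 [[0.5309, -0.1903], [0.4959, -0.1883]] w 0.0351
137 241 308 [[0.5291, -0.1641], [0.494, -0.1601]] w 0.0354
```

Emit:
{"name": "drive_tool", "arguments": {"motion": [-1, 0, -0.009, 0, 0, 0, 0, -1, 0, -0.012, 0, 0, 0, 0, -1, 0, -0.014, 0, 0, 0, 0, -1, 0, -0.016, 0, 0, 0, 0, -1, 0, -0.004, 0, 0, 0, 0]}}

```text
t: 8.52
position: [0.5143, -0.2427, 0.0702]
ee_rot: [-3.138, -0.106, 0.0]
force: [-0.2, 0.0, 0.2]
width: 0.0
finger_force: 0.0
```

Emit:
{"name": "drive_tool", "arguments": {"motion": [-1, 0, 0, 0, 0, 0, 0, -1, 0, 0, 0, 0, 0, 0, -1, 0, 0, 0, 0, 0, 0, -1, 0, 0, 0, 0, 0, 0]}}

```text
t: 9.02
position: [0.5145, -0.2434, 0.0702]
ee_rot: [-3.14, -0.104, 0.0]
force: [-0.4, 0.7, 0.6]
width: 0.0003
finger_force: 0.0
```

```bash
python3 m.py
```

```text
t 9.025 pos [ 0.5145 -0.2434  0.0702] F [-0.4  0.7  0.6]
[1.0, 219.5, 275.8, 308.9] 0.78
bright blob [    0   240   258    70 16985]
254 252 294 [[0.5269, -0.2112], [0.5051, -0.2112]] w 0.0218
197 240 307 [[0.5311, -0.1863], [0.4962, -0.1844]] w 0.035
137 241 307 [[0.5288, -0.1601], [0.4943, -0.1562]] w 0.0348
```

Emit:
{"name": "drive_tool", "arguments": {"motion": [-1, 0, -0.009, 0, 0, 0, 0, -1, 0, -0.012, 0, 0, 0, 0, -1, 0, -0.014, 0, 0, 0, 0, -1, 0, -0.016, 0, 0, 0, 0, -1, 0, -0.004, 0, 0, 0, 0]}}

```text
t: 9.75
position: [0.514, -0.2387, 0.0702]
ee_rot: [-3.138, -0.106, 0.001]
force: [0.2, -0.2, -0.1]
width: 0.0001
finger_force: 0.0
```

Emit:
{"name": "drive_tool", "arguments": {"motion": [-1, 0, 0, 0, 0, 0, 0, -1, 0, 0, 0, 0, 0, 0, -1, 0, 0, 0, 0, 0, 0, -1, 0, 0, 0, 0, 0, 0]}}

```text
t: 10.25
position: [0.5142, -0.2394, 0.0703]
ee_rot: [-3.14, -0.104, 0.0]
force: [1.4, 0.4, -0.2]
width: -0.0
finger_force: 0.0
```

```bash
python3 m.py
```

```text
t 10.25 pos [ 0.5142 -0.2394  0.0703] F [ 1.4  0.4 -0.2]
[0.5, 219.6, 277.9, 306.0] 0.7
bright blob [    0   239   258    70 17051]
254 251 294 [[0.5271, -0.2072], [0.5049, -0.2072]] w 0.0223
197 240 307 [[0.5308, -0.1823], [0.4959, -0.1804]] w 0.035
137 240 307 [[0.5291, -0.1562], [0.494, -0.1522]] w 0.0353
```

Emit:
{"name": "drive_tool", "arguments": {"motion": [-1, 0, -0.009, 0, 0, 0, 0, -1, 0, -0.012, 0, 0, 0, 0, -1, 0, -0.014, 0, 0, 0, 0, -1, 0, -0.016, 0, 0, 0, 0, -1, 0, -0.004, 0, 0, 0, 0]}}

```text
t: 10.98
position: [0.5138, -0.2347, 0.0702]
ee_rot: [-3.138, -0.106, 0.001]
force: [-0.0, 0.7, -0.2]
width: -0.0
finger_force: 0.0
```

Emit:
{"name": "drive_tool", "arguments": {"motion": [-1, 0, 0, 0, 0, 0, 0, -1, 0, 0, 0, 0, 0, 0, -1, 0, 0, 0, 0, 0, 0, -1, 0, 0, 0, 0, 0, 0]}}

```text
t: 11.48
position: [0.5139, -0.2354, 0.0703]
ee_rot: [-3.14, -0.104, 0.0]
force: [0.7, -0.9, -0.3]
width: -0.0001
finger_force: 0.0
```

```bash
python3 m.py
```

```text
t 11.475 pos [ 0.5139 -0.2354  0.0703] F [ 0.7 -0.9 -0.3]
[2.5, 157.6, 204.5, 314.4] 0.65
bright blob [    0   239   258    70 17087]
254 252 294 [[0.5264, -0.2032], [0.5046, -0.2032]] w 0.0218
197 239 306 [[0.531, -0.1784], [0.4962, -0.1764]] w 0.0349
137 240 307 [[0.5288, -0.1522], [0.4938, -0.1482]] w 0.0353
```

Emit:
{"name": "drive_tool", "arguments": {"motion": [-1, 0, -0.009, 0, 0, 0, 0, -1, 0, -0.012, 0, 0, 0, 0, -1, 0, -0.014, 0, 0, 0, 0, -1, 0, -0.016, 0, 0, 0, 0, -1, 0, -0.004, 0, 0, 0, 0]}}

```text
t: 12.2
position: [0.5136, -0.2307, 0.0702]
ee_rot: [-3.138, -0.106, 0.0]
force: [-0.7, 0.3, 0.3]
width: 0.0002
finger_force: 0.0
```

Emit:
{"name": "drive_tool", "arguments": {"motion": [-1, 0, 0, 0, 0, 0, 0, -1, 0, 0, 0, 0, 0, 0, -1, 0, 0, 0, 0, 0, 0, -1, 0, 0, 0, 0, 0, 0]}}

```text
t: 12.7
position: [0.5136, -0.2314, 0.0702]
ee_rot: [-3.14, -0.104, 0.0]
force: [-0.5, 0.6, -0.6]
width: -0.0
finger_force: 0.0
```

```bash
python3 m.py
```

```text
t 12.7 pos [ 0.5136 -0.2314  0.0702] F [-0.5  0.6 -0.6]
[0.0, 219.2, 278.9, 306.0] 0.83
bright blob [    0   238   258    71 17131]
254 252 294 [[0.5261, -0.1992], [0.5043, -0.1992]] w 0.0218
197 238 305 [[0.5313, -0.1744], [0.4965, -0.1725]] w 0.0348
137 239 306 [[0.529, -0.1482], [0.4941, -0.1443]] w 0.0352
```

Emit:
{"name": "drive_tool", "arguments": {"motion": [-1, 0.002, -0.009, 0, 0, 0, 0, -1, 0.002, -0.012, 0, 0, 0, 0, -1, 0.002, -0.014, 0, 0, 0, 0, -1, 0.002, -0.016, 0, 0, 0, 0, -1, 0.002, -0.004, 0, 0, 0, 0]}}

```text
t: 13.42
position: [0.5152, -0.2266, 0.0702]
ee_rot: [-3.138, -0.106, 0.001]
force: [-0.3, -0.3, -0.4]
width: -0.0
finger_force: 0.0
```

Emit:
{"name": "drive_tool", "arguments": {"motion": [-1, 0, 0, 0, 0, 0, 0, -1, 0, 0, 0, 0, 0, 0, -1, 0, 0, 0, 0, 0, 0, -1, 0, 0, 0, 0, 0, 0]}}

```text
t: 13.92
position: [0.5154, -0.2273, 0.0702]
ee_rot: [-3.14, -0.104, 0.0]
force: [-0.3, 0.4, 0.4]
width: -0.0002
finger_force: 0.0
```

```bash
python3 m.py
```

```text
t 13.925 pos [ 0.5154 -0.2273  0.0702] F [-0.3  0.4  0.4]
[0.1, 222.5, 277.4, 307.6] 0.93
bright blob [    0   242   258    70 16874]
254 252 294 [[0.5278, -0.1951], [0.5061, -0.1951]] w 0.0218
197 243 309 [[0.5306, -0.1701], [0.496, -0.1682]] w 0.0346
137 243 310 [[0.5288, -0.1439], [0.4935, -0.1399]] w 0.0355
```

Emit:
{"name": "drive_tool", "arguments": {"motion": [-1, 0, -0.009, 0, 0, 0, 0, -1, 0, -0.012, 0, 0, 0, 0, -1, 0, -0.014, 0, 0, 0, 0, -1, 0, -0.016, 0, 0, 0, 0, -1, 0, -0.004, 0, 0, 0, 0]}}

```text
t: 14.65
position: [0.515, -0.2225, 0.0702]
ee_rot: [-3.138, -0.106, 0.001]
force: [0.6, -0.5, -0.7]
width: 0.0002
finger_force: 0.0
```

Emit:
{"name": "drive_tool", "arguments": {"motion": [-1, 0, 0, 0, 0, 0, 0, -1, 0, 0, 0, 0, 0, 0, -1, 0, 0, 0, 0, 0, 0, -1, 0, 0, 0, 0, 0, 0]}}

```text
t: 15.15
position: [0.5151, -0.2233, 0.0702]
ee_rot: [-3.14, -0.104, 0.0]
force: [-0.6, 0.3, -0.5]
width: 0.0002
finger_force: 0.0
```

```bash
python3 m.py
```

```text
t 15.15 pos [ 0.5151 -0.2233  0.0702] F [-0.6  0.3 -0.5]
[0.8, 231.8, 272.9, 325.1] 0.61
bright blob [    0   251   245    76 16209]
241 258 296 [[0.5242, -0.1853], [0.5043, -0.185]] w 0.0199
184 255 325 [[0.524, -0.1601], [0.4861, -0.1575]] w 0.038
124 253 323 [[0.5232, -0.1336], [0.4854, -0.1288]] w 0.0382
```

The bar image has grown and shifted, so it appears to be tipping. I'll wait and look.

Emit:
{"name": "drive_tool", "arguments": {"motion": [-1, 0, 0.008, 0, 0, 0, 0, -1, 0, 0.016, 0, 0, 0, 0, -1, 0, 0.016, 0, 0, 0, 0, -1, 0, 0.016, 0, 0, 0, 0, -1, 0, 0.016, 0, 0, 0, 0]}}

```text
t: 15.88
position: [0.5162, -0.2393, 0.0703]
ee_rot: [-3.14, -0.104, 0.0]
force: [0.1, 0.4, -0.1]
width: -0.0001
finger_force: 0.0
```

```bash
python3 m.py w2.png
```

```text
t 15.875 pos [ 0.5162 -0.2393  0.0703] F [ 0.1  0.4 -0.1]
[0.0, 229.8, 240.1, 326.5] 0.65
bright blob [    0   252   209    77 14360]
205 292 316 [[0.5064, -0.1845], [0.493, -0.1838]] w 0.0134
148 255 326 [[0.524, -0.1601], [0.4854, -0.1561]] w 0.0388
88 254 324 [[0.5227, -0.1336], [0.4847, -0.1275]] w 0.0385
```

View pics/w2.png

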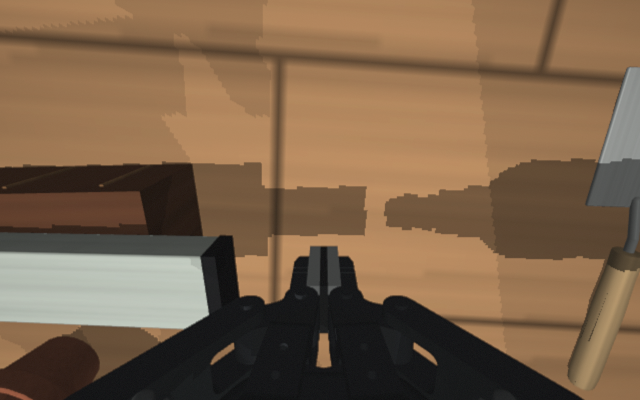

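The wrist view shows the tail cap raised at (220,275), steady between shots; the rise of about 12 mm means it has tipped fully. Lift clear and view the edge and marker.

Emit:
{"name": "drive_tool", "arguments": {"motion": [-1, 0, 0, -0.05, 0, 0, 0, -1, 0, 0, -0.1, 0, 0, 0, -1, 0.02, -0.04, -0.135, 0, 0, 0, -1, 0.045, -0.085, -0.165, 0, 0, 0, -1, 0.07, -0.135, -0.18, 0, 0, 0]}}

```text
t: 16.6
position: [0.5786, -0.0991, 0.2526]
ee_rot: [3.139, 0.102, 0.005]
force: [0.4, -1.5, -1.5]
width: 0.0002
finger_force: 0.0
```

Emit:
{"name": "drive_tool", "arguments": {"motion": [-1, 0.026, -0.048, 0, 0, 0, 0, -1, 0.026, -0.048, 0, 0, 0, 0, -1, 0.026, -0.048, 0, 0, 0, 0]}}

```text
t: 16.98
position: [0.5996, -0.0505, 0.25]
ee_rot: [3.139, 0.105, -0.001]
force: [-0.2, -0.1, 1.0]
width: 0.0004
finger_force: 0.0
```

```bash
cat > v.py <<'E'
from h import *
import pickle,sys
s=env.read_state();c=cam('wrist');im=shot('wrist',sys.argv[1])
print('t',s['t'],s['position'].round(4),s['ee_rot'].round(3)); out={'c':c,'im':im,'s':s}
for t in('marker','stand','bar','dibber'):
    r=models.trace('wrist',t); out[t]=r
    print(t,[(np.round(q['rect']).tolist(),round(q['p'],2)) for q in r[:3]])
pickle.dump(out,open(sys.argv[1]+'.pkl','wb'))
E
python3 v.py w3.png
```

```text
t 16.975 [ 0.5996 -0.0505  0.25  ] [ 3.139e+00  1.050e-01 -1.000e-03]
marker [([313.0, 58.0, 338.0, 114.0], 0.74)]
stand [([274.0, 206.0, 409.0, 284.0], 0.57), ([415.0, 344.0, 435.0, 364.0], 0.47)]
bar [([109.0, 238.0, 459.0, 283.0], 0.81)]
dibber [([250.0, 0.0, 291.0, 127.0], 0.9)]
```

View pics/w3.png

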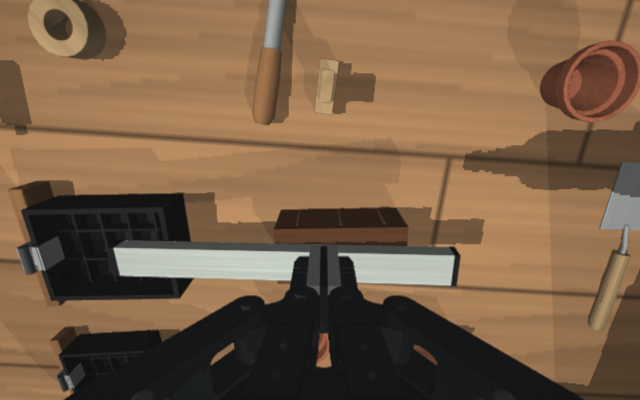

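The wrist view shows the nose resting on the tray rim at (117,260), the tail at (458,266), the stand's edge near x-pixel 277 and the marker at (326,86). I'll fit box models to the silhouettes.

```bash
cat > fit.py <<'E'
from h import *
import pickle,sys
from scipy.optimize import differential_evolution as DE
box=lambda x,y,z0,z1,ox=0:np.array([[ox+a*x/2,b*y/2,z] for a in(-1,1) for b in(-1,1) for z in(z0,z1)])
MK=[box(56,20,14,24),box(30,12,24,70),box(6,20,0,14,-25),box(6,20,0,14,25)]
ST=[box(70,150,0,65)]
S=4
def draw(c,parts,p,shape,off):
    m=np.zeros(shape,np.uint8); Q=R.from_euler('z',p[2]).as_matrix()
    for b in parts:
        P=b/1000@Q.T+[p[0],p[1],0]; uv=(proj('wrist',P,c)-off)*S+S/2
        cv2.fillConvexPoly(m,cv2.convexHull(np.round(uv).astype(np.int32)),1)
    return m
def fit(d,reg,ign,parts,p0,w=(.02,.02,.25)):
    ys,xs=np.nonzero(reg); off=np.array([xs.min()-25,ys.min()-25]); h=[xs.max()+25,ys.max()+25]
    sl=np.s_[max(off[1],0):h[1],max(off[0],0):h[0]]; off=np.maximum(off,0)
    up=lambda a:cv2.resize(a[sl].astype(np.uint8),None,fx=S,fy=S,interpolation=cv2.INTER_LINEAR)
    r=up(reg);g=up(ign)==0
    f=lambda p:((draw(d['c'],parts,p,r.shape,off)!=r)&g).sum()/r.sum()
    o=DE(f,[(a-b,a+b) for a,b in zip(p0,w)],seed=0,maxiter=80,tol=1e-4); return o.x,o.fun
if __name__=='__main__':
    d=pickle.load(open(sys.argv[1]+'.pkl','rb')); im=d['im']
    z=np.zeros((400,640),bool)
    m=d['marker'][0]['region']; pm,e=fit(d,m,z,MK,(.69,-.045,.066)); print('marker',pm.round(4),e)
    st=d['stand'][0]['region']; ig=cv2.dilate(d['bar'][0]['region'].astype(np.uint8),np.ones((3,3)))>0; ig[241:]=True
    ps,e=fit(d,st&~ig,ig,ST,(.502,-.073,.066),(.02,.02,.1)); print('stand',ps.round(4),e)
    k=R.from_euler('z',ps[2]).as_matrix(); print('edge',(k@[0,.075,.065]+[ps[0],ps[1],0]).round(4))
    o=cv2.resize(im,None,fx=3,fy=3)[:,:,::-1].copy()
    for P,p in((MK,pm),(ST,ps)):
        Q=R.from_euler('z',p[2]).as_matrix()
        for b in P:
            uv=((proj('wrist',b/1000@Q.T+[p[0],p[1],0],d['c'])+.5)*3).round().astype(int)
            for i in range(8):
                for j in range(i):
                    if (np.abs(b[i]-b[j])>1e-6).sum()==1: cv2.line(o,tuple(map(int,uv[i])),tuple(map(int,uv[j])),(0,255,0),1)
    cv2.imwrite('pics/o.png',o[120:900,700:1300] if False else o[120:720,720:1300])
E
python3 fit.py w3.png
```

```text
marker [ 0.6878 -0.0469 -0.0594] 0.05336648814078041
stand [ 0.5057 -0.0762  0.0855] 0.014428709127307779
edge [ 0.4993 -0.0015  0.065 ]
```

View pics/o.png

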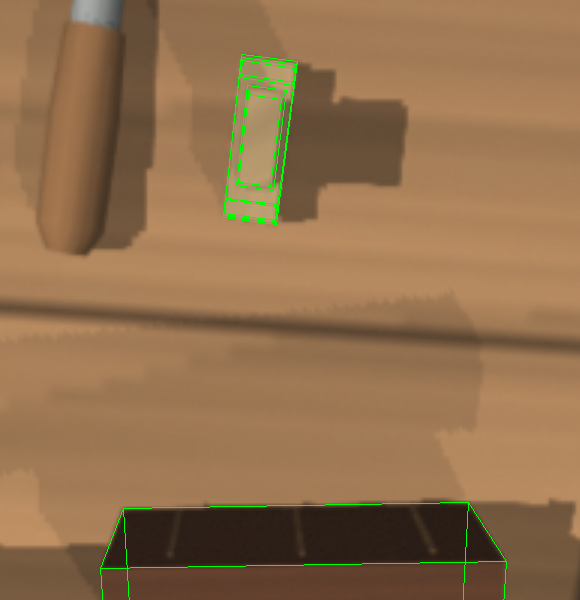

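The overlay fits both. The marker is at (0.688,-0.047) with yaw -3.4°, and the stand's edge at (0.499,-0.0015). The dibber handle is close, so I'll go in half-open.

Emit:
{"name": "drive_tool", "arguments": {"motion": [0, 0.03, 0.001, 0.04, 0, 0, 3, 0, 0.06, 0.002, 0.09, 0, 0, 7.2, 0, 0.088, 0.002, 0.14, 0, 0, 7.2, 0, 0.088, 0.002, 0.14, 0, 0, 7.2, 0, 0.088, 0.002, 0.14, 0, 0, 7.2], "grip_force": 20}}

```text
t: 17.85
position: [0.6877, -0.0474, 0.1111]
ee_rot: [3.14, -0.095, -0.0]
force: [-0.1, 0.5, 0.7]
width: 0.0426
finger_force: 0.0
```

Emit:
{"name": "drive_tool", "arguments": {"motion": [0, 0, 0, 0.03, 0, 0, 0, 0, 0, 0, 0.055, 0, 0, 0, 0, 0, 0, 0.071, 0, 0, 0, 0, 0, 0, 0.071, 0, 0, 0]}}

```text
t: 18.35
position: [0.6876, -0.0469, 0.0399]
ee_rot: [-3.14, 0.094, 0.0]
force: [-0.3, 0.9, 0.7]
width: 0.0427
finger_force: 0.0
```

Emit:
{"name": "drive_tool", "arguments": {"motion": [-1, 0, 0, 0, 0, 0, 0, -1, 0, 0, 0, 0, 0, 0, -1, 0, 0, 0, 0, 0, 0, -1, 0, 0, 0, 0, 0, 0, -1, 0, 0, 0, 0, 0, 0], "grip_force": 20}}

```text
t: 18.98
position: [0.689, -0.0469, 0.0409]
ee_rot: [3.14, -0.094, 0.004]
force: [-1.1, -0.0, 6.0]
width: 0.0114
finger_force: 28.6
```

Emit:
{"name": "drive_tool", "arguments": {"motion": [-1, 0, 0, -0.03, 0, 0, 0, -1, 0, 0, -0.08, 0, 0, 0, -1, 0, 0, -0.12, 0, 0, 0, -1, 0, 0, -0.12, 0, 0, 0]}}

```text
t: 19.48
position: [0.6907, -0.0469, 0.164]
ee_rot: [3.14, -0.094, 0.012]
force: [0.2, 0.3, -0.6]
width: 0.0115
finger_force: 27.8
```

```bash
python3 - <<'E'
from h import *
import pickle
d=pickle.load(open('w3.png.pkl','rb'));c=d['c'];im=d['im'].astype(int)
b=(im.min(2)>120)&(im.max(2)-im.min(2)<45)&(im[...,2]>=im[...,0]-5)
n,l,st,ce=cv2.connectedComponentsWithStats(b.astype(np.uint8))
th=.077
C=[]
for k in range(1,n):
    if st[k][4]<1500 or not 220<ce[k][1]<300: continue
    print(st[k])
    for u in range(st[k][0]+8,st[k][0]+st[k][2]-8,6):
        v=np.nonzero(l[:,u]==k)[0]
        if len(v)<18: continue
        e=[]
        for vv in (v.min()-.5,v.max()+.5):
            z=.085
            for _ in range(4):
                p=ray('wrist',[[u,vv]],z,c)[0]; z=.085-np.tan(th)*(p[1]+.0015)
            e.append(p)
        C.append([*((e[0]+e[1])/2),np.linalg.norm(e[0]-e[1])])
C=np.array(C); A=np.c_[np.ones(len(C)),C[:,1]]; C2=C[np.abs(C[:,3]-np.median(C[:,3]))<.0015]
f=np.polyfit(C2[:,1],C2[:,0],1); print('x=%.4f + %.4f*y'%(f[1],f[0]),'width',np.median(C2[:,3]),len(C2),C2[:,1].min(),C2[:,1].max(),'res',np.std(C2[:,0]-np.polyval(f,C2[:,1])))
s=env.read_state();print(s['t'],s['position'],s['ee_rot'],s['width'],s['force'])
shot('wrist','w4.png')
E
```

```text
[ 114  248  196   32 5096]
[ 338  253  117   32 2954]
x=0.5002 + -0.0833*y width 0.035188790738406486 40 -0.17962074085795887 0.16937584544064666 res 0.00031854498830103436
19.475 [ 0.69072477 -0.04688834  0.16395722] [ 3.13990857 -0.09369945  0.01180491] 0.011501627439643617 [ 0.24421941  0.32344611 -0.56440813]
```

View pics/w4.png

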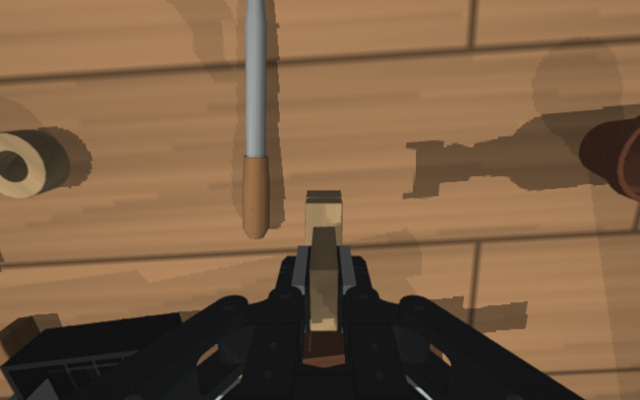

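The wrist view shows the marker held squarely between the pads at (323,265), with its crosspiece end at (323,197). Carry it over the edge.

Emit:
{"name": "drive_tool", "arguments": {"motion": [-1, -0.05, -0.008, 0, 0, 0, -2, -1, -0.1, -0.017, 0, 0, 0, -4, -1, -0.15, -0.026, 0, 0, 0, -6, -1, -0.193, -0.034, 0, 0, 0, -8.2, -1, -0.193, -0.034, 0, 0, 0, -8.2]}}

```text
t: 20.15
position: [0.4928, -0.0007, 0.1577]
ee_rot: [-3.138, -0.133, 0.008]
force: [0.7, 0.1, -0.2]
width: 0.0117
finger_force: 27.7
```

Emit:
{"name": "drive_tool", "arguments": {"motion": [-1, 0, 0, 0, -2, 0, 0, -1, 0, 0, 0, -4.3, 0, 0, -1, 0, 0, 0, -4.3, 0, 0, -1, 0, 0, 0, -4.3, 0, 0]}}

```text
t: 20.65
position: [0.4979, -0.0012, 0.159]
ee_rot: [3.064, 0.128, 0.004]
force: [1.1, -0.3, -1.0]
width: 0.0112
finger_force: 27.7
```

```bash
python3 v.py w5.png; python3 - <<'E'
from h import *
import pickle
s=env.read_state();M=R.from_rotvec(s['ee_rot']).as_matrix();print(M.round(4).tolist())
d=pickle.load(open('w5.png.pkl','rb'));im=d['im']
c=d['c']
# in-hand check: project marker (tool frame: foot .0405 beyond TCP) crosspiece edges
for mx in(-.004,-.002,0,.002):
    P=np.array([[mx+.028,0,-.0405+.0405*2-.0405],[mx+.028,0,.0405],[mx+.028,0,.0165],[mx-.028,0,.0165],[mx+.015,0,-.0295]])
    print(mx,proj('wrist',P@M.T+s['position'],c)[1:].round(1).tolist())
f=lambda y:.5002-.0833*y
pts=[[.4993+a*.9964,-.0015+a*.085,.065] for a in(-.035,.035)]
print('edge px',proj('wrist',pts,c).round(1).tolist())
o=cv2.resize(im[100:350,180:460],None,fx=2.8,fy=2.4 if 0 else 2.4)[:,:,::-1]
cv2.imwrite('pics/w5c.png',o)
E
```

```text
t 20.65 [ 0.4979 -0.0012  0.159 ] [3.064 0.128 0.004]
marker [([304.0, 187.0, 343.0, 331.0], 0.82)]
stand [([427.0, 298.0, 545.0, 367.0], 0.91), ([313.0, 142.0, 505.0, 239.0], 0.79)]
bar [([56.0, 179.0, 595.0, 231.0], 0.81), ([305.0, 188.0, 342.0, 331.0], 0.66), ([312.0, 142.0, 508.0, 243.0], 0.16)]
dibber [([284.0, 0.0, 309.0, 9.0], 0.45), ([55.0, 178.0, 595.0, 231.0], 0.26)]
[[0.9966, 0.0826, 0.0061], [0.0828, -0.9938, -0.0747], [-0.0001, 0.0749, -0.9972]]
-0.004 [[324.8, 195.2], [325.1, 208.9], [324.8, 299.5], [325.6, 278.5]]
-0.002 [[324.8, 192.0], [325.1, 205.4], [324.8, 296.6], [325.6, 274.1]]
0 [[324.9, 188.7], [325.1, 201.7], [324.8, 293.6], [325.6, 269.7]]
0.002 [[324.9, 185.5], [325.1, 198.1], [324.8, 290.6], [325.6, 265.3]]
edge px [[315.9, 242.3], [315.2, 156.9]]
```

View pics/w5c.png

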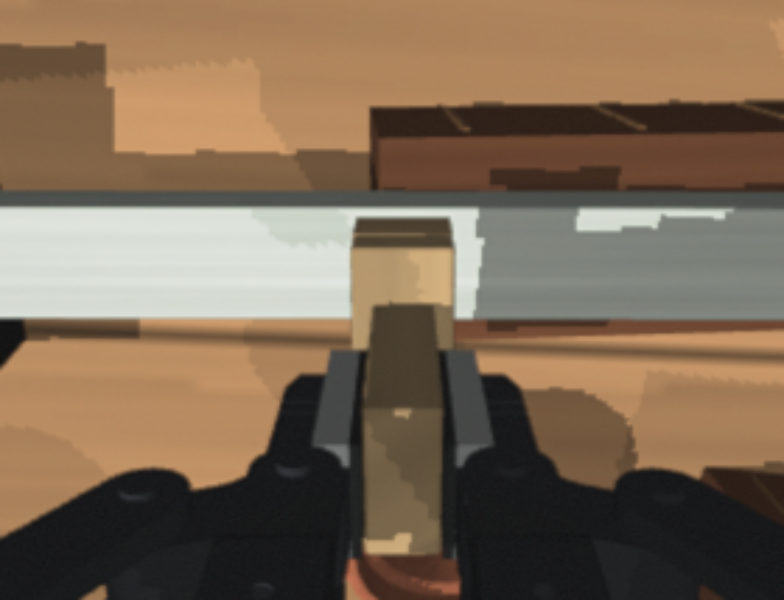

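The crop shows the marker over the bar with its crosspiece end at (323,197), and the stand's edge corner at (313,157), nearly under the marker's centre at u=323. Work out the last correction.

```bash
python3 - <<'E'
from h import *
import pickle
d=pickle.load(open('w5.png.pkl','rb'));c=d['c'];s=env.read_state();M=R.from_rotvec(s['ee_rot']).as_matrix()
print('bar px rows',[proj('wrist',[[.5003+a,-.001,.085]],c).round(1).tolist() for a in(-.018,.018)])
b=ray('wrist',[[318,185.8],[318,233.3]],.085,c);print('bar centre from image',b.mean(0),b[:,0])
for w in([.0025,.0022,-.0445],[.0025,.0022,-.047],[.0025,.0022,-.049],[0,0,.08]): print(w,(M.T@np.array(w)).round(4))
E
```

```text
bar px rows [[[314.5, 232.1]], [[318.4, 185.0]]]
bar centre from image [ 0.49955395 -0.00218931  0.085     ] [0.51766703 0.48144086]
[0.0025, 0.0022, -0.0445] [ 0.0027 -0.0053  0.0442]
[0.0025, 0.0022, -0.047] [ 0.0027 -0.0055  0.0467]
[0.0025, 0.0022, -0.049] [ 0.0027 -0.0057  0.0487]
[0, 0, 0.08] [-0.      0.006  -0.0798]
```

Emit:
{"name": "drive_tool", "arguments": {"motion": [-1, 0.003, -0.0025, 0.005, 0, 0, 0, -1, 0.003, -0.0035, 0.018, 0, 0, 0, -1, 0.003, -0.0043, 0.03, 0, 0, 0, -1, 0.003, -0.005, 0.04, 0, 0, 0, -1, 0.003, -0.005, 0.04, 0, 0, 0]}}

```text
t: 21.52
position: [0.4991, 0.0009, 0.1178]
ee_rot: [3.064, 0.128, 0.001]
force: [-0.2, -0.1, -0.3]
width: 0.0117
finger_force: 27.7
```

Emit:
{"name": "drive_tool", "arguments": {"motion": [-1, 0, 0, 0, 0, 0, 0, -1, 0, -0.0002, 0.003, 0, 0, 0, -1, 0, -0.0003, 0.004, 0, 0, 0, -1, 0, -0.0003, 0.004, 0, 0, 0]}}

```text
t: 22.02
position: [0.5002, 0.001, 0.1151]
ee_rot: [3.064, 0.128, 0.005]
force: [0.6, -0.5, -0.9]
width: 0.0116
finger_force: 27.7
```

Emit:
{"name": "drive_tool", "arguments": {"motion": [-1, 0.0005, -0.0001, 0.001, 0, 0, 0, -1, 0.0005, -0.0002, 0.002, 0, 0, 0, -1, 0.0005, -0.0002, 0.0025, 0, 0, 0, -1, 0.0005, -0.0002, 0.0025, 0, 0, 0]}}

```text
t: 22.52
position: [0.5006, 0.001, 0.1124]
ee_rot: [3.064, 0.128, 0.005]
force: [-1.0, -0.9, -0.1]
width: 0.0116
finger_force: 27.7
```

Emit:
{"name": "drive_tool", "arguments": {"motion": [-1, 0, 0, 0.0005, 0, 0, 0, -1, 0, 0, 0.001, 0, 0, 0, -1, 0, 0, 0.001, 0, 0, 0]}}

```text
t: 22.9
position: [0.5007, 0.0009, 0.1116]
ee_rot: [3.064, 0.128, 0.005]
force: [-0.0, -0.1, 0.5]
width: 0.0116
finger_force: 28.0
```

Emit:
{"name": "drive_tool", "arguments": {"motion": [-1, 0, 0, 0.0005, 0, 0, 0, -1, 0, 0, 0.001, 0, 0, 0, -1, 0, 0, 0.001, 0, 0, 0]}}

```text
t: 23.28
position: [0.5008, 0.0009, 0.1115]
ee_rot: [3.064, 0.128, 0.006]
force: [-2.9, 0.2, 10.1]
width: 0.0113
finger_force: 29.3
```

Contact at 10 N, so it is seated. Ease off, open a little, then back straight out.

Emit:
{"name": "drive_tool", "arguments": {"motion": [-1, 0, 0, -0.0008, 0, 0, 0, -1, 0, 0, -0.0008, 0, 0, 0, -0.5, 0, 0, -0.0008, 0, 0, 0, -0.4, 0, 0, -0.0008, 0, 0, 0, -0.4, 0, 0, -0.0008, 0, 0, 0]}}

```text
t: 23.9
position: [0.5005, 0.0009, 0.1111]
ee_rot: [3.064, 0.128, 0.004]
force: [0.3, -0.9, -0.7]
width: 0.0253
finger_force: 0.0
```

Emit:
{"name": "drive_tool", "arguments": {"motion": [-0.4, 0, 0, -0.01, 0, 0, 0, -0.4, 0, 0, -0.03, 0, 0, 0, -0.4, 0, 0, -0.07, 0, 0, 0, -0.4, 0, 0, -0.12, 0, 0, 0, -0.4, 0, 0, -0.14, 0, 0, 0]}}

```text
t: 24.52
position: [0.5012, 0.0117, 0.2548]
ee_rot: [3.064, 0.128, 0.012]
force: [-0.6, 0.2, -0.3]
width: 0.0258
finger_force: 0.0
```

Emit:
{"name": "drive_tool", "arguments": {"motion": [-0.4, 0.05, 0, 0, 0, 0, 0, -0.4, 0.08, 0, 0, 0, 0, 0, -0.4, 0.08, 0, 0, 0, 0, 0]}}

```text
t: 24.9
position: [0.5811, 0.0182, 0.251]
ee_rot: [3.064, 0.128, 0.006]
force: [-0.8, 0.5, -0.5]
width: 0.0258
finger_force: 0.0
```

```bash
python3 v.py w6.png; python3 - <<'E'
from h import *
im=cv2.imread('pics/w6.png');a=shot('scene')[:,:,::-1]
x=cv2.resize(im[130:330,60:460],(800,400)); y=cv2.resize(a[140:300,220:400],None,fx=1.25,fy=1.25)
o=np.zeros((600,800,3),np.uint8);o[:400]=x;o[400:600,:225]=y[:200]
cv2.imwrite('pics/w6c.png',o)
E
```

```text
t 24.9 [0.5811 0.0182 0.251 ] [3.064 0.128 0.006]
marker [([313.0, 225.0, 333.0, 296.0], 0.7)]
stand [([449.0, 315.0, 483.0, 362.0], 0.76), ([321.0, 196.0, 454.0, 275.0], 0.73)]
bar [([149.0, 229.0, 510.0, 269.0], 0.55)]
dibber [([300.0, 0.0, 340.0, 113.0], 0.76), ([150.0, 230.0, 510.0, 266.0], 0.49)]
```

View pics/w6c.png

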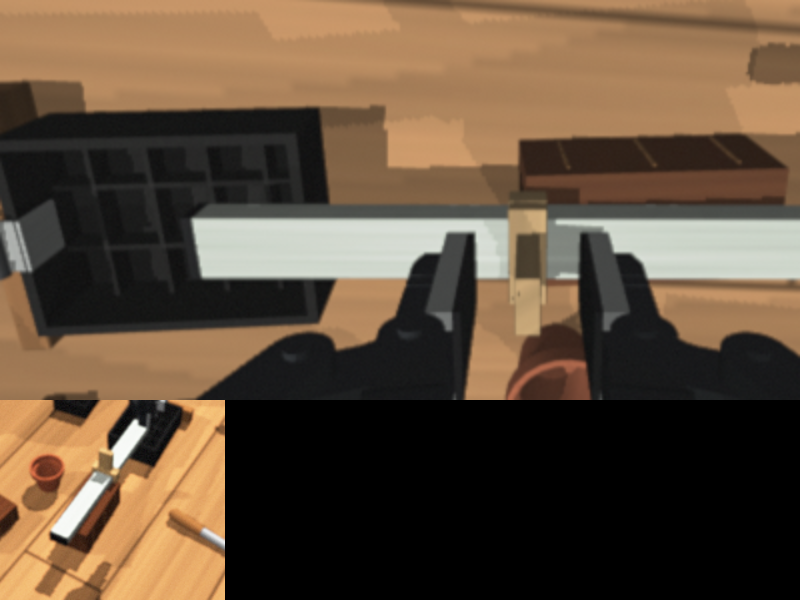

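The wrist crop shows the marker astride the bar at (528,240), the stand's edge corner at (520,172) and the nose resting on the tray rim. One numeric check before handing in.

```bash
python3 - <<'E'
from h import *
import pickle
d=pickle.load(open('w6.png.pkl','rb'));c=d['c']
cor=ray('wrist',[[320.2,216.5]],.065,c)[0]
l=ray('wrist',[[314.5,233],[333.3,233]],.095,c); m=l.mean(0)
e=lambda x:cor[1]+(x-cor[0])*.084
print('corner',cor,'crosspiece top',l,'edge y at .5:',e(.5),'marker +x end minus edge there (mm)',1e3*(m[1]-e(m[0])))
s=env.read_state();print(s['t'])
E
```

```text
corner [0.5349163  0.00431645 0.065     ] crosspiece top [[ 0.52824747  0.01158553  0.095     ]
 [ 0.52921175 -0.00758994  0.095     ]] edge y at .5: 0.0013834766469867379 marker +x end minus edge there (mm) -1.7989682593325413
25.2
```

```bash
python3 -c "
from cell import env
print(env.job_done())"
```

```text
the job is handed in; nothing more can be done
None
```

The bar is tipped and resting on the tray rim, and the marker is seated astride it about 2 mm from directly above the stand's edge by camera. I handed the job in at about 25 s.

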